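# Reset the jar sealer and feed a lid through its twisted chute

## Task

The jar sealer on the pantry counter has tripped: reset its cut-out by moving the lever fully off (towards the robot) and then fully on (away from the robot). Then take the smaller lid from the rack and let it slide down the sealer's twisted wire chute, entering with its grey seal upwards, so that it comes out turned half over and lies in the landing tray with the seal underneath. Leave the bigger lid and the other things on the counter where they are.

Things in the scene. Friction and masses are not known exactly. Their poses are not given: they have to be found in the camera images.
- sealer: Jar sealer, fixed. Origin on the counter below the chute's mouth; x horizontal, the way the chute descends, away from the robot; z up. mm: white base plate x -2 to 272, y -57 to 57, 8 thick; motor housing x 45 to 195, y 65 to 185, 100 high; grey cut-out box 75 x 60, top 58 high, centred at x 60, y -150. Chute: six 4 mm steel rods in 80 mm hoops on 8 mm posts at y +-46.
- chute_mouth (a point): Middle of the chute's mouth, 247 mm above the counter. Chute axis: along the sealer's +x, 55 degrees below horizontal (35 from vertical). The slot is 60 mm wide (sealer's y), 22 mm across; a lid enters edge first, its plane along the axis and y. The 2 lower rods begin here, 2 side rods 6 mm and 2 upper rods 25 mm farther up the axis, overhanging the mouth; all flare 4 to 5 mm.
- chute_middle (a point): On the chute's axis, 125 mm down from the mouth. From the mouth the slot runs straight for 30 mm, then twists through half a turn in 190 mm, then bends into the tray. At the mouth the two upper rods, and the two lower, leave 40 mm clear between them, room for a finger; the first hoop is 65 mm down the axis.
- tray_floor (a point): Middle of the floor of the aluminium landing tray at the chute's end; axes as the sealer's: 173 mm ahead of the mouth, 24 mm above the counter. Floor slopes 16 degrees down away from the chute; inside 76 mm wide, 75 long; side walls 18, end wall 32 mm; two wire keeper bars cross it 24 and 32 mm above the floor. A lid lying here has its origin 5 mm above the floor.
- lever (a joint): Cut-out lever angle, rad: -0.5 fully off (leaning along the sealer's -x, towards the robot), +0.5 fully on (leaning along +x, away). Starts tripped, near the middle. It stays where it is left; takes about 1.5 N at its tip.
- lever_tip (a point): Centre of the black ball (18 mm across) on the end of the cut-out lever, an 8 mm rod that swings along the sealer's x about a pivot 60 mm below the ball when upright; the pivot is 55 mm above the counter, at x 60, y -150 mm of the sealer.
- rack: Wooden lid rack, fixed: base 150 x 110 x 8 mm, origin under its middle. Two pockets at x -40 and +40 mm, each 13 mm wide (x) and 100 long (y) between walls 34 mm high, with V bottoms that centre the lids. The lids stand in them on edge, seal faces along the rack's +x; either lid can be in either pocket.
- lid: The smaller lid: wooden disc 56 mm across, 6 mm thick, with a grey seal disc 46 mm across, 4 mm thick on one face; 10 mm thick in all, about 30 g. Origin at mid-thickness on the disc's axis; x is that axis, pointing out of the seal face. Stands on edge in the rack, centre 41 mm and top 69 mm above the counter, seal facing away from the robot.
- big_lid: The bigger lid, alike but 76 mm in diameter, in the other pocket, its top 90 mm above the counter. It does not fit the chute. Leave it.
- jar: Glass jar with a steel cap, 72 mm in diameter, 110 mm high; origin under its middle. Bystander.
- crock: Open white ceramic crock, 100 mm across the rim, 100 mm high; origin under its middle. Bystander.
- spatula: Wooden-handled spatula lying flat on the counter; origin under its middle, x along it. Bystander.

How it is judged:
By the outcome, as a careful person would: the job done as asked, in the order asked, and still so for the second after the job is handed in, with the robot touching nothing.
It also fails if it takes over 51 s, if anything falls off the work surface, if the arm or the gripper's body presses on something with over 40 N, if the wrist force passes 120 N, or if a joint passes its speed limit or range.

## Robot

A 6-joint arm with a two-finger parallel gripper is mounted at the origin on the work surface. World frame = base frame: x ahead of the robot, y to its left, z up, the work surface at z = 0. Lengths are in m, angles in rad, forces in N, time in s.
With the tool pointing down it reaches from about 0.3 to 0.85 m from the base axis. Payload 5.4 kg.
Tool frame: the origin (TCP) lies midway between the tips of the shut fingers; the grasp point (between the pads) lies 19 mm behind it; z points along the fingers, y is the line along which they close (so a half turn about z gives the same grasp; the last joint's range is limited). The gripper opens to 85 mm and grips with 20 to 120 N. Pads are 22 mm wide; open, the fingers measure 114 mm over their backs; the gripper's body (76 mm by 85 mm) begins 54 mm behind the grasp point. The pads swing forward as they close: fully open they stand 13 mm farther back than shut.
Start: joints at [0.905, 0.158, 1.597, -0, 1.386, -0.21], TCP at [0.253, 0.516, 0.231] pointing down, gripper open.
Joint ranges: [-2.91, 2.91], [-0.94, 2.29], [0.18, 2.7], [-1.29, 4.43], [0.17, 2.64], [-3, 3]. Speed limits (rad/s): [2.57, 2.57, 3.14, 3.14, 3.14, 3.14].

## Interface

Orientations are given as [roll, pitch, yaw] about the fixed x, y, z axes, in that order (R = Rz(yaw) Ry(pitch) Rx(roll)).
In Python, from station import * gives the robot as it stands.
- The arm moves only by the shell command python3 -m jog 'ROWS'. ROWS is JSON, a list of rows, each an object with "rotation": the turn, a rotation vector about the tool's x, y, z each as a share of pi/2 rad, from -1 to 1, a list of three; "xyz": the shift along the tool's x, y, z each as a share of 300 mm, from -1 to 1, a list of three; "hand": the opening, from -1 (shut) to 1 (fully open). A call has 1 to 12 rows; each row shifts and turns the commanded pose from where the row before left it, along the tool's axes as they then stand; what a row does not reach is not made up. A row lasts 1/12 s, in which the tool goes at most 41.7 mm and 7.16 degrees, less where a joint would pass 70% of its speed; a pose out of reach is approached as far as the arm can. A call with a number of a shift or a turn outside -1 to 1 is refused whole. A call with a gripper value outside its range is refused whole. The fingers move at their own pace and stop on an object; the grip force is fixed at half the most. Time passes only in rows, so rows that do not move let the fingers close. It gives the time, the measured TCP pose, the force, the opening and the grip force at its end, in the units of the state.
- read_state(): the state, without advancing time (a new reading comes with each control period).
- capture(name): name is "scene" or "top" or "wrist"; returns (picture, depth): 480x640x3 uint8, red, green, blue; 480x640 float32, m along the optical axis (not along the pixel's ray), 0 where there is no reading.
- camera_model(name): a dict with "fx", "fy", "cx", "cy" (pixels), "k1" (the pictures are not rectified: a ray, as slopes to the right and down, at radius r is drawn at 1 + k1 r^2 times it, then the intrinsics apply), "R" (3x3) and "t" (3): a world point X has camera coordinates R X + t; the wrist camera has in their place "tool_from_camera" (4x4, takes a point from camera to tool coordinates, whose origin is the TCP and whose axes are the flange's). Camera axes: x right, y down, z forward; pixel columns grow to the right and rows downward; lengths in m; the calibration is good to about 2 mm. A picture is of the moment at which its call begins: read the wrist's pose just before it. camera_model takes no time and is no camera call.
- finish_job(): hands the job in; it is judged then, once.
The state is a dict: "clock": time; "qpos": joint angles; "qvel": joint speeds; "effort": joint torques, N m; "position": TCP position; "tcp_rot": TCP orientation; "wrist_force": force on the tool from outside, world axes, zero at the start; "ft_torque": the same for the moment, N m; "finger_gap": finger opening in m; "grasp_force": force on a finger pad.
Only numpy, scipy, OpenCV 4.12 (cv2) and the standard library are available. Lean on these libraries where they do the work, as an engineer would, in place of code of your own. Each camera call takes 0.05 s, during which the arm holds its last target. There are 200 camera calls.

## Working session

There is one attempt and no reset: what is moved stays moved. The work goes in short steps, Python scripts to look and compute and a shell command to move; the robot and the scene stay as the last step left them, time stands still between calls to the robot, and variables do not carry over. Pictures are saved under pics/ and viewed, at most 10 in all, crops included, and the job is handed in when it is done.

```bash
ls; mkdir -p pics; python3 - <<'E'
from station import *
import cv2,numpy as np
s=read_state();print(s)
for n in("scene","top"):
    p,d=capture(n);cv2.imwrite(f"pics/{n}0.png",p[:,:,::-1]);np.save(f"pics/{n}0.npy",d)
    print(n,camera_model(n))
print(camera_model("wrist"))
E
```

```text
pics
{'clock': 0.0, 'qpos': array([ 9.04897048e-01,  1.59076682e-01,  1.59824773e+00,  3.47858327e-08,
        1.38620974e+00, -2.10094078e-01]), 'qvel': array([ 7.91367597e-04, -1.85618625e-03,  1.08063226e-03,  1.63807202e-03,
        4.91443660e-05, -5.27461035e-04]), 'effort': array([-2.78550806e-04, -3.96008456e+01, -3.31431627e+01, -2.49904506e-04,
        8.51331133e-03,  2.86226611e-05]), 'position': array([0.2527368 , 0.51579763, 0.23029363]), 'tcp_rot': array([-3.13969386e+00, -4.04935994e-04,  2.68578706e+00]), 'wrist_force': array([-0.34245933, -0.23588343, -0.71784666]), 'ft_torque': array([-0.01538488, -0.01694485,  0.02062553]), 'grasp_force': 0.0, 'finger_gap': 0.08546010740074342}
scene {'fx': 449.56359697498596, 'fy': 449.56359697498596, 'cx': 312.56853040817873, 'cy': 242.54238930601426, 'k1': -0.10217558290221654, 'R': array([[-0.89336402,  0.44930644,  0.00494561],
       [ 0.37902717,  0.75944658, -0.52875259],
       [-0.24132787, -0.47049401, -0.84876159]]), 't': array([ 0.4702588 , -0.04711983,  1.30499866])}
top {'fx': 488.0514226511038, 'fy': 488.0514226511038, 'cx': 323.53929858406536, 'cy': 240.17460759203445, 'k1': -0.06250337660447967, 'R': array([[ 0.04837728, -0.99882652,  0.00228428],
       [-0.97861278, -0.04785579, -0.20006712],
       [ 0.19994166,  0.00744328, -0.97977953]]), 't': array([-0.09452708,  0.49599581,  1.43065651])}
{'fx': 367.04256890913575, 'fy': 367.04256890913575, 'cx': 320.492816117237, 'cy': 242.79717187576313, 'k1': -0.01879302187373226, 'tool_from_camera': array([[-1.41970304e-03, -9.52439723e-01, -3.04723742e-01,
         7.81853503e-02],
       [ 9.99998866e-01, -1.50521828e-03,  4.57077862e-05,
        -8.05284707e-04],
       [-5.02209658e-04, -3.04723331e-01,  9.52440780e-01,
        -1.43025103e-01],
       [ 0.00000000e+00,  0.00000000e+00,  0.00000000e+00,
         1.00000000e+00]])}
```

View pics/scene0.png

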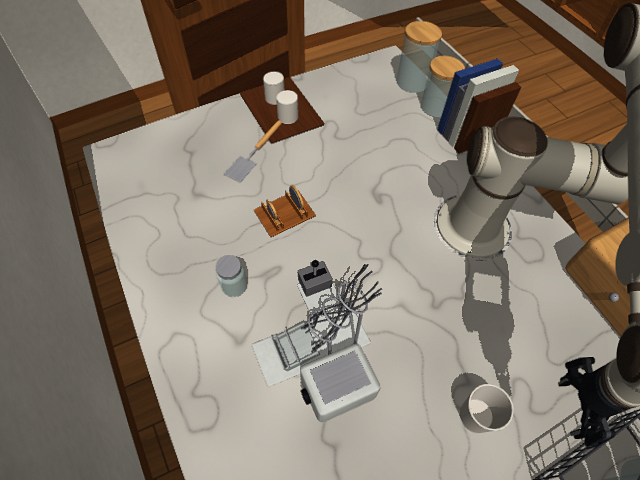

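View pics/top0.png

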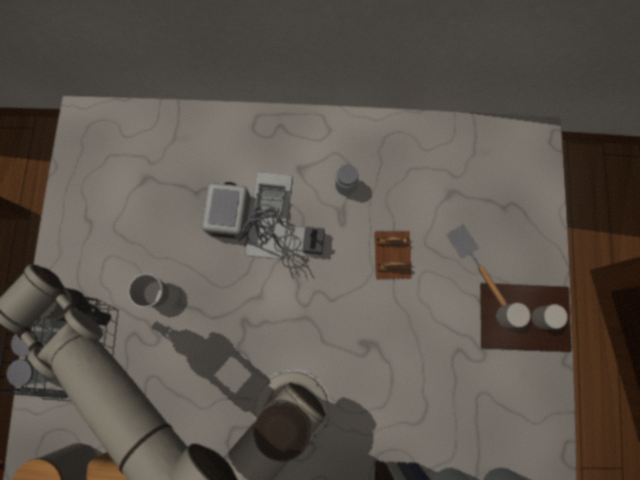

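The scene view shows the sealer at (335,330), its cut-out at (315,275), the rack at (285,207) and the jar at (231,275). The top view shows the sealer at (265,215), cut-out (315,240) and rack (393,255). I'll enlarge both.

```bash
cat > h.py <<'E'
from station import *
import numpy as np, cv2
from scipy.spatial.transform import Rotation as Ro
def Rt(n,s=None):
    c=camera_model(n)
    if n!="wrist": return c,np.array(c["R"]),np.array(c["t"])
    T=np.eye(4);T[:3,:3]=Ro.from_euler("xyz",s["tcp_rot"]).as_matrix();T[:3,3]=s["position"]
    M=np.linalg.inv(T@np.array(c["tool_from_camera"]));return c,M[:3,:3],M[:3,3]
def K(c):return np.array([[c["fx"],0,c["cx"]],[0,c["fy"],c["cy"]],[0,0,1.]]),np.array([c["k1"],0,0,0.])
def ray(n,uv,s=None):
    c,R,t=Rt(n,s);k,d=K(c)
    p=cv2.undistortPoints(np.array([[uv]],float),k,d)[0,0]
    v=R.T@np.array([p[0],p[1],1]);return -R.T@t,v
def plane(n,uv,z,s=None):
    o,v=ray(n,uv,s);return o+v*(z-o[2])/v[2]
def depthpt(n,uv,d,s=None):
    o,v=ray(n,uv,s);return o+v*d
def tri(rays):
    A=0;b=0
    for o,v in rays:
        v=v/np.linalg.norm(v);P=np.eye(3)-np.outer(v,v);A=A+P;b=b+P@o
    x=np.linalg.solve(A,b);return x,[round(1e3*np.linalg.norm(np.cross(x-o,v/np.linalg.norm(v))),1) for o,v in rays]
def proj(n,X,s=None):
    c,R,t=Rt(n,s);k,d=K(c)
    return cv2.projectPoints(np.array(X,float).reshape(-1,1,3),cv2.Rodrigues(R)[0],t,k,d)[0][:,0]
E
python3 - <<'E'
import cv2,numpy as np
a=cv2.imread("pics/scene0.png");b=cv2.imread("pics/top0.png")
A=cv2.resize(a[180:430,240:390],None,fx=2.4,fy=2.4,interpolation=3)
B=cv2.resize(b[160:285,200:345],None,fx=3,fy=3,interpolation=3)
C=cv2.resize(b[220:290,360:425],None,fx=3,fy=3,interpolation=3)
o=np.zeros((600,800,3),np.uint8);o[:,:360]=A;o[:375,362:362+435]=B;o[380:590,362:557]=C
o=np.clip(o*1.3,0,255).astype(np.uint8)
cv2.imwrite("pics/c1.png",o)
E
```

```text
(no output)
```

View pics/c1.png

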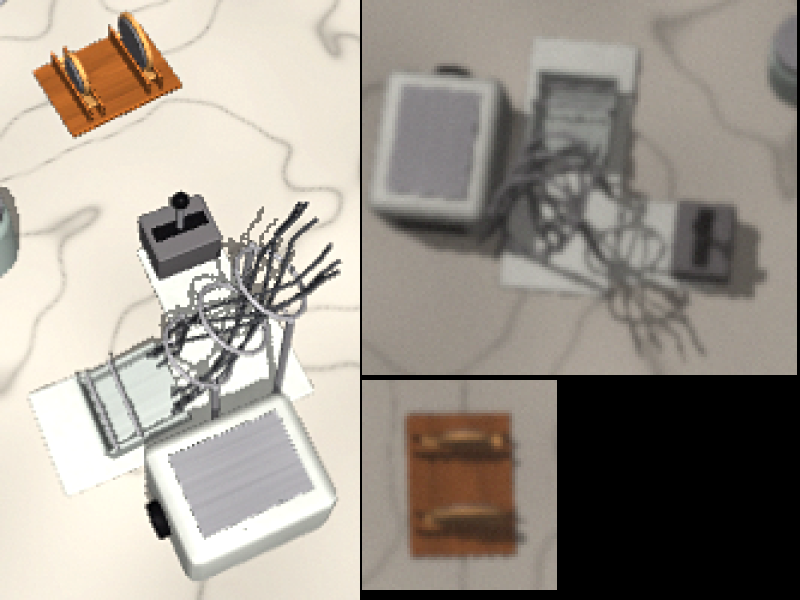

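The smaller lid is in the far (+x) pocket. Crop corners are read off below; next I fit the poses of sealer and rack by least squares over both views.

```bash
python3 - <<'E'
from h import *
from scipy.optimize import least_squares
S=lambda u,v:("scene",(240+u/2.4,180+v/2.4))
B=lambda u,v:("top",(200+(u-362)/3,160+v/3))
C=lambda u,v:("top",(360+(u-362)/3,220+(v-380)/3))
seal=[(S(28,398),(.272,-.057,.008)),(S(70,493),(.272,.057,.008)),(S(313,388),(-.002,.057,.008)),
(B(537,38),(.272,.057,.008)),(B(640,45),(.272,-.057,.008)),(B(502,287),(-.002,.057,.008))]
rack=[(S(33,72),(.075,-.055,.008)),(S(138,10),(-.075,-.055,.008)),(S(183,85),(-.075,.055,.008)),(S(77,137),(.075,.055,.008)),
(C(408,415),(.075,.055,.008)),(C(514,412),(.075,-.055,.008)),(C(410,556),(-.075,.055,.008)),(C(516,555),(-.075,-.055,.008))]
def fit(L,x0):
    P=np.array([l[1] for l in L])
    def f(q):
        c,s=np.cos(q[2]),np.sin(q[2]);W=P@np.array([[c,-s,0],[s,c,0],[0,0,1]]).T+[q[0],q[1],0]
        return np.concatenate([proj(l[0][0],w)[0]-l[0][1] for l,w in zip(L,W)])
    r=least_squares(f,x0,loss="soft_l1");return r.x,np.round(r.fun.reshape(-1,2),1)
for n,L,x0 in(("sealer",seal,(.4,.1,0)),("rack",rack,(.5,-.2,0))):
    q,res=fit(L,x0);print(n,q.round(4),res.tolist())
    c,s=np.cos(q[2]),np.sin(q[2]);W=lambda p:np.array([q[0]+c*p[0]-s*p[1],q[1]+s*p[0]+c*p[1],p[2]])
    if n=="sealer":
        print("mouth",W((0,0,.247)),"tip0",W((.06,-.15,.115)))
        for p in[(.06,-.15,.115),(0,0,.247),(.173,0,.024),(.0225,-.12,.058),(.0225,-.18,.058),(.0975,-.12,.058),(.0975,-.18,.058)]:
            a=proj("scene",W(p))[0];b=proj("top",W(p))[0];print(p,((a-[240,180])*2.4).round(),((b-[200,160])*3+[362,0]).round())
    else:
        for p in[(.04,0,.069),(.04,0,.041),(-.04,0,.09)]:
            a=proj("scene",W(p))[0];b=proj("top",W(p))[0];print(p,W(p),((a-[240,180])*2.4).round(),((b-[360,220])*3+[362,380]).round())
E
```

```text
sealer [ 0.4471  0.1097 -0.045 ] [[-0.2, -2.1], [-0.9, 0.5], [0.5, -0.7], [-1.2, -0.5], [-0.3, 0.3], [-0.2, 0.1]]
mouth [0.44713214 0.1096803  0.247     ] tip0 [ 0.5003218 -0.0428676  0.115    ]
(0.06, -0.15, 0.115) [179. 198.] [704. 225.]
(0, 0, 0.247) [314. 236.] [525. 245.]
(0.173, 0, 0.024) [137. 399.] [574. 126.]
(0.0225, -0.12, 0.058) [222. 234.] [672. 271.]
(0.0225, -0.18, 0.058) [198. 190.] [732. 277.]
(0.0975, -0.12, 0.058) [157. 260.] [680. 199.]
(0.0975, -0.18, 0.058) [135. 214.] [739. 204.]
rack [ 0.4733 -0.2874  0.0655] [[-0.2, -0.8], [0.3, 4.9], [0.1, -0.9], [-1.3, -0.8], [-1.1, -0.3], [-1.5, 0.2], [0.1, 0.3], [0.4, -0.0]]
(0.04, 0, 0.069) [ 0.51316463 -0.28476941  0.069     ] [75. 60.] [467. 434.]
(0.04, 0, 0.041) [ 0.51316463 -0.28476941  0.041     ] [77. 74.] [463. 440.]
(-0.04, 0, 0.09) [ 0.43333612 -0.29000468  0.09      ] [134.  21.] [474. 510.]
```

Fit residuals are within about a pixel, apart from two crop corners (up to 5 px), and the predicted cut-out, ball and lid-top positions agree with the images. The small lid is at about (0.513,-0.285) and the mouth at (0.447,0.110). I'll raise and turn, then move above the sealer for a wrist look.

```bash
R='{"xyz":[0,0,-0.05],"rotation":[0,0,0.0738],"hand":1}'; python3 -m jog '[{"xyz":[0,0,-0.05],"rotation":[0,0,0.0738],"hand":1},{"xyz":[0,0,-0.05],"rotation":[0,0,0.0738],"hand":1},{"xyz":[0,0,-0.05],"rotation":[0,0,0.0738],"hand":1},{"xyz":[0,0,-0.05],"rotation":[0,0,0.0738],"hand":1},{"xyz":[0,0,-0.05],"rotation":[0,0,0.0738],"hand":1},{"xyz":[0,0,-0.05],"rotation":[0,0,0.0738],"hand":1},{"xyz":[0,0,-0.05],"rotation":[0,0,0.0738],"hand":1},{"xyz":[0,0,-0.05],"rotation":[0,0,0.0738],"hand":1},{"xyz":[0,0,-0.05],"rotation":[0,0,0.0738],"hand":1},{"xyz":[0,0,-0.05],"rotation":[0,0,0.0738],"hand":1}]'
python3 -m jog '[{"xyz":[-0.1247,0.0464,0],"rotation":[0,0,0],"hand":-0.3},{"xyz":[-0.1247,0.0464,0],"rotation":[0,0,0],"hand":-0.3},{"xyz":[-0.1247,0.0464,0],"rotation":[0,0,0],"hand":-0.3},{"xyz":[-0.1247,0.0464,0],"rotation":[0,0,0],"hand":-0.3},{"xyz":[-0.1247,0.0464,0],"rotation":[0,0,0],"hand":-0.3},{"xyz":[-0.1247,0.0464,0],"rotation":[0,0,0],"hand":-0.3},{"xyz":[-0.1247,0.0464,0],"rotation":[0,0,0],"hand":-0.3},{"xyz":[-0.1247,0.0464,0],"rotation":[0,0,0],"hand":-0.3},{"xyz":[-0.1247,0.0464,0],"rotation":[0,0,0],"hand":-0.3},{"xyz":[-0.1247,0.0464,0],"rotation":[0,0,0],"hand":-0.3},{"xyz":[-0.1247,0.0464,0],"rotation":[0,0,0],"hand":-0.3},{"xyz":[-0.1247,0.0464,0],"rotation":[0,0,0],"hand":-0.3}]'
cat > look.py <<'E'
import sys,pickle;from h import *
s=read_state();p,d=capture("wrist");n=sys.argv[1]
pickle.dump((s,d),open(f"pics/{n}.pkl","wb"));cv2.imwrite(f"pics/{n}.png",p[:,:,::-1])
print(s["clock"],s["position"].round(4),s["tcp_rot"].round(4),s["finger_gap"])
q=(.4471,.1097,-.045);c,si=np.cos(q[2]),np.sin(q[2])
for p in[(.06,-.15,.115),(0,0,.247)]:
    W=np.array([q[0]+c*p[0]-si*p[1],q[1]+si*p[0]+c*p[1],p[2]]);print(p,proj("wrist",W,s)[0].round(1))
E
python3 look.py w1
```

```text
clock: 0.93
position: [0.2529, 0.5161, 0.3814]
tcp_rot: [-3.141, 0.001, 1.521]
wrist_force: [0.1, -0.2, 0.3]
finger_gap: 0.0852
grasp_force: 0.0
clock: 1.93
position: [0.4001, 0.0585, 0.3811]
tcp_rot: [3.141, -0.0, 1.527]
wrist_force: [0.9, 0.5, 0.2]
finger_gap: 0.0298
grasp_force: 0.0
1.9333 [0.4001 0.0585 0.3811] [ 3.1415e+00 -1.0000e-04  1.5265e+00] 0.02980997114054908
(0.06, -0.15, 0.115) [407.7 277. ]
(0, 0, 0.247) [381.5 159.9]
```

View pics/w1.png

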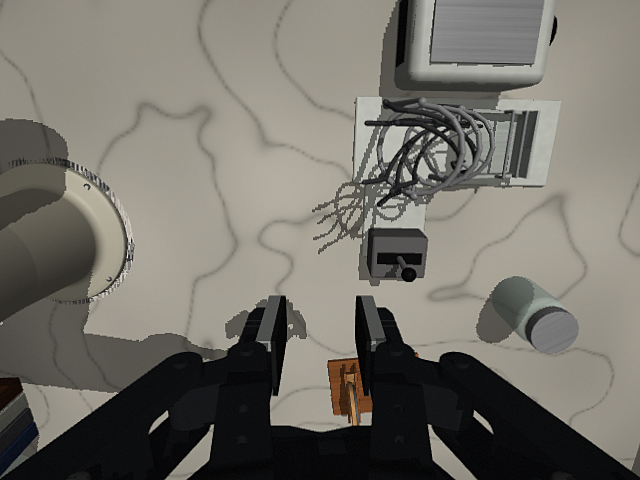

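The wrist view shows the ball at (408,273) where the fit predicts (408,277), and the chute rod ends at about (387,102), (368,123), (370,183) and (380,202). I'll take a second view 100 mm to the side and triangulate the rod ends.

```bash
python3 -m jog '[{"xyz":[0,0.1111,0],"rotation":[0,0,0],"hand":-0.3},{"xyz":[0,0.1111,0],"rotation":[0,0,0],"hand":-0.3},{"xyz":[0,0.1111,0],"rotation":[0,0,0],"hand":-0.3},{"xyz":[0,0,0],"rotation":[0,0,0],"hand":-0.3}]'
python3 look.py w2; python3 - <<'E'
import cv2,numpy as np
a=cv2.imread("pics/w1.png")[80:220,340:440];b=cv2.imread("pics/w2.png")[80:220,200:300]
f=lambda i:cv2.resize(i,None,fx=4,fy=4,interpolation=2)
cv2.imwrite("pics/c2.png",np.clip(np.hstack([f(a),f(b)])*1.3,0,255).astype(np.uint8))
E
```

```text
clock: 2.32
position: [0.5033, 0.0553, 0.3775]
tcp_rot: [-3.137, -0.001, 1.525]
wrist_force: [-0.4, 0.6, -1.1]
finger_gap: 0.0297
grasp_force: 0.0
2.3167 [0.5033 0.0553 0.3775] [-3.1367e+00 -5.0000e-04  1.5251e+00] 0.029749224803049715
(0.06, -0.15, 0.115) [323.4 279.4]
(0, 0, 0.247) [242.1 162.5]
```

View pics/c2.png

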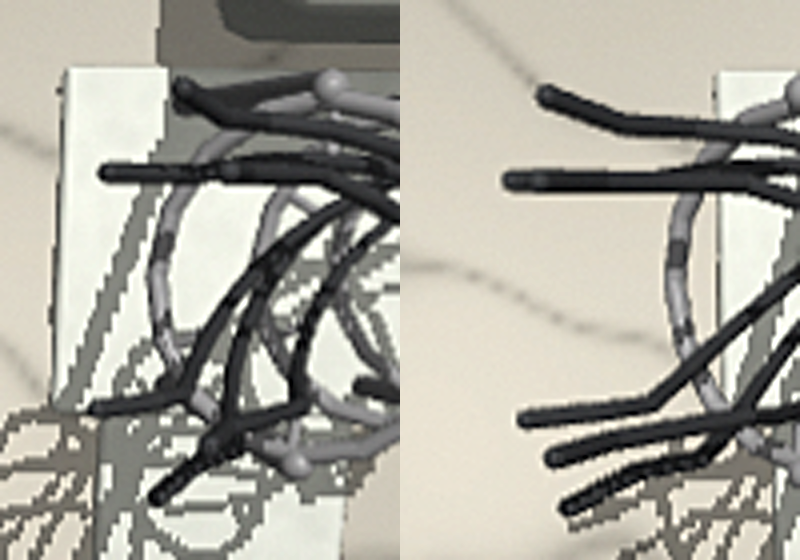

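```bash
python3 - <<'E'
from h import *
import pickle
s1=pickle.load(open("pics/w1.pkl","rb"))[0];s2=pickle.load(open("pics/w2.pkl","rb"))[0]
A=lambda u,v:(340+u/4-.4,80+v/4-.4);B=lambda u,v:(200+(u-400)/4-.4,80+v/4-.4)
P={}
for n,a,b in[("s+",(183,93),(545,97)),("s-",(158,495),(570,507)),("u+",(107,173),(508,181)),("u-",(92,408),(527,419))]:
    x,e=tri([ray("wrist",A(*a),s1),ray("wrist",B(*b),s2)]);P[n]=x;print(n,x.round(4),e)
x=[np.cos(-.045),np.sin(-.045)]
for k,o in(("s",(-.0034,.0049)),("u",(-.0004,.030))):
    m=(P[k+"+"]+P[k+"-"])/2;print(k,m.round(4),"mouth",(m-[o[0]*x[0],o[0]*x[1],o[1]]).round(4), "width",np.linalg.norm(P[k+"+"]-P[k+"-"]).round(4),"yaw",np.arctan2(*(P[k+"-"]-P[k+"+"])[:2]).round(3), np.arctan2(-(P[k+"-"]-P[k+"+"])[0],(P[k+"-"]-P[k+"+"])[1]))
for uv,s in(((408,273),s1),):print("ball",plane("wrist",uv,.115,s))
E
```

```text
s+ [0.4486 0.1494 0.2537] [np.float64(0.4), np.float64(0.4)]
s- [0.4446 0.0781 0.2519] [np.float64(0.0), np.float64(0.0)]
u+ [0.437  0.1365 0.2394] [np.float64(0.1), np.float64(0.1)]
u- [0.4342 0.0925 0.235 ] [np.float64(0.0), np.float64(0.0)]
s [0.4466 0.1138 0.2528] mouth [0.45   0.1136 0.2479] width 0.0714 yaw -3.086 3.085840101922415
u [0.4356 0.1145 0.2372] mouth [0.436  0.1145 0.2072] width 0.0444 yaw -3.078 3.07775204800754
ball [ 0.50049576 -0.0376762   0.115     ]
```

The triangulated rod ends agree with each other: mouth (0.450,0.114,0.2475), yaw -0.055, with side rods 71 mm and lower rods 44 mm apart. The ball is at (0.5005,-0.038). Next I lower the fingers astride it.

```bash
python3 -m jog '[{"xyz":[-0.1092,0.002,0],"rotation":[0,0,0],"hand":-0.3},{"xyz":[-0.1092,0.002,0],"rotation":[0,0,0],"hand":-0.3},{"xyz":[-0.1092,0.002,0],"rotation":[0,0,0],"hand":-0.3},{"xyz":[0,0,0.12],"rotation":[0,0,0],"hand":-0.3},{"xyz":[0,0,0.12],"rotation":[0,0,0],"hand":-0.3},{"xyz":[0,0,0.12],"rotation":[0,0,0],"hand":-0.3},{"xyz":[0,0,0.12],"rotation":[0,0,0],"hand":-0.3},{"xyz":[0,0,0.1],"rotation":[0,0,0],"hand":-0.3},{"xyz":[0,0,0.1],"rotation":[0,0,0],"hand":-0.3},{"xyz":[0,0,0],"rotation":[0,0,0],"hand":-0.3}]'; python3 look.py w3
```

```text
clock: 3.2
position: [0.4925, -0.0403, 0.1712]
tcp_rot: [-3.13, -0.003, 1.527]
wrist_force: [-0.3, 1.0, -0.8]
finger_gap: 0.03
grasp_force: 0.0
3.2 [ 0.4925 -0.0403  0.1712] [-3.1301 -0.0033  1.5268] 0.030012783189542716
(0.06, -0.15, 0.115) [336.  269.1]
(0, 0, 0.247) [ -76.2 -421.2]
```

View pics/w3.png

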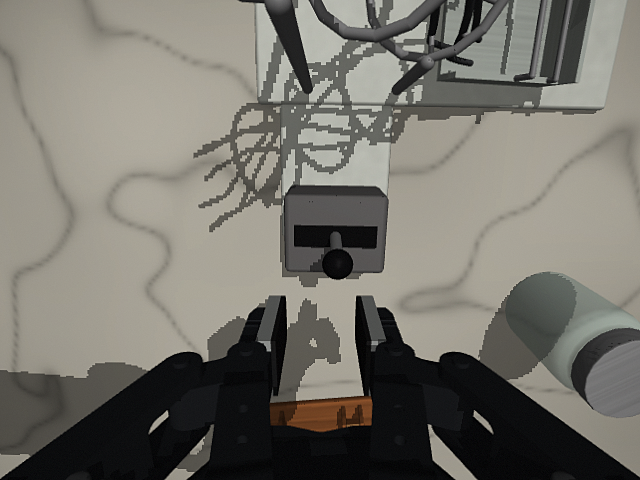

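The ball is at (338,264), centred in y but about 9 mm ahead of the tool. I'll correct that and then lower.

```bash
python3 -m jog '[{"xyz":[0,0.029,0],"rotation":[0,0,0],"hand":-0.3},{"xyz":[0,0,0],"rotation":[0,0,0],"hand":-0.3},{"xyz":[0,0,0],"rotation":[0,0,0],"hand":-0.3}]'; python3 -m jog '[{"xyz":[0,0,0.09],"rotation":[0,0,0],"hand":-0.3},{"xyz":[0,0,0.09],"rotation":[0,0,0],"hand":-0.3},{"xyz":[0,0,0.09],"rotation":[0,0,0],"hand":-0.3},{"xyz":[0,0,0],"rotation":[0,0,0],"hand":-0.3}]'
```

```text
clock: 3.5
position: [0.5082, -0.0431, 0.1802]
tcp_rot: [3.137, 0.001, 1.527]
wrist_force: [-0.1, -0.2, -0.2]
finger_gap: 0.0297
grasp_force: 0.0
clock: 3.83
position: [0.5033, -0.0417, 0.0927]
tcp_rot: [-3.134, -0.002, 1.527]
wrist_force: [-0.9, 1.4, -0.5]
finger_gap: 0.03
grasp_force: 0.0
```

```bash
python3 -m jog '[{"xyz":[0,-0.026,0],"rotation":[0,0,0],"hand":-0.3},{"xyz":[0,-0.026,0],"rotation":[0,0,0],"hand":-0.3},{"xyz":[0,-0.026,0],"rotation":[0,0,0],"hand":-0.3},{"xyz":[0,-0.026,0],"rotation":[0,0,0],"hand":-0.3},{"xyz":[0,-0.026,0],"rotation":[0,0,0],"hand":-0.3},{"xyz":[0,-0.026,0],"rotation":[0,0,0],"hand":-0.3},{"xyz":[0,0,0],"rotation":[0,0,0],"hand":-0.3},{"xyz":[0,0,0],"rotation":[0,0,0],"hand":-0.3}]'
```

```text
clock: 4.5
position: [0.4657, -0.0415, 0.0988]
tcp_rot: [3.123, 0.001, 1.524]
wrist_force: [24.0, 1.3, -14.1]
finger_gap: 0.0296
grasp_force: 11.8
```

24 N along +x with the ball at x≈0.472 means it is on the off stop. Now I push it fully on.

```bash
python3 -m jog '[{"xyz":[0,0.033,0],"rotation":[0,0,0],"hand":-0.3},{"xyz":[0,0.033,0],"rotation":[0,0,0],"hand":-0.3},{"xyz":[0,0.033,0],"rotation":[0,0,0],"hand":-0.3},{"xyz":[0,0.033,0],"rotation":[0,0,0],"hand":-0.3},{"xyz":[0,0.033,0],"rotation":[0,0,0],"hand":-0.3},{"xyz":[0,0.033,0],"rotation":[0,0,0],"hand":-0.3},{"xyz":[0,0.033,0],"rotation":[0,0,0],"hand":-0.3},{"xyz":[0,0.033,0],"rotation":[0,0,0],"hand":-0.3},{"xyz":[0,0,0],"rotation":[0,0,0],"hand":-0.3},{"xyz":[0,0,0],"rotation":[0,0,0],"hand":-0.3}]'
```

```text
clock: 5.33
position: [0.5362, -0.0439, 0.0961]
tcp_rot: [-3.136, -0.0, 1.527]
wrist_force: [-5.4, 0.4, 2.3]
finger_gap: 0.0297
grasp_force: 2.9
```

```bash
python3 -m jog '[{"xyz":[0,0.012,0],"rotation":[0,0,0],"hand":-0.3},{"xyz":[0,0,0],"rotation":[0,0,0],"hand":-0.3},{"xyz":[0,0,0],"rotation":[0,0,0],"hand":-0.3}]';  python3 -m jog '[{"xyz":[0,-0.04,0],"rotation":[0,0,0],"hand":-0.3},{"xyz":[0,0,0],"rotation":[0,0,0],"hand":-0.3},{"xyz":[0,0,-0.08],"rotation":[0,0,0],"hand":-0.3},{"xyz":[0,0,-0.12],"rotation":[0,0,0],"hand":-0.3},{"xyz":[0,0,-0.12],"rotation":[0,0,0],"hand":-0.3},{"xyz":[0,0,-0.12],"rotation":[0,0,0],"hand":-0.3},{"xyz":[-0.1,-0.03,0],"rotation":[0,0,-0.01],"hand":-0.3},{"xyz":[-0.1,-0.03,0],"rotation":[0,0,-0.01],"hand":-0.3},{"xyz":[0,0,0],"rotation":[0,0,-0.01],"hand":-0.3},{"xyz":[0,0,0],"rotation":[0,0,0],"hand":-0.3}]'; python3 look.py w4
```

```text
clock: 5.58
position: [0.5368, -0.0439, 0.0957]
tcp_rot: [-3.129, -0.0, 1.528]
wrist_force: [-13.9, -1.2, 8.9]
finger_gap: 0.0297
grasp_force: 8.3
clock: 6.42
position: [0.5096, -0.1041, 0.2288]
tcp_rot: [3.141, 0.0, 1.571]
wrist_force: [0.9, 0.5, 0.6]
finger_gap: 0.0299
grasp_force: 0.0
6.4167 [ 0.5096 -0.1041  0.2288] [3.1408e+00 2.0000e-04 1.5714e+00] 0.029919246024362824
(0.06, -0.15, 0.115) [307.3 150.6]
(0, 0, 0.247) [  55. -473.]
```

View pics/w4.png

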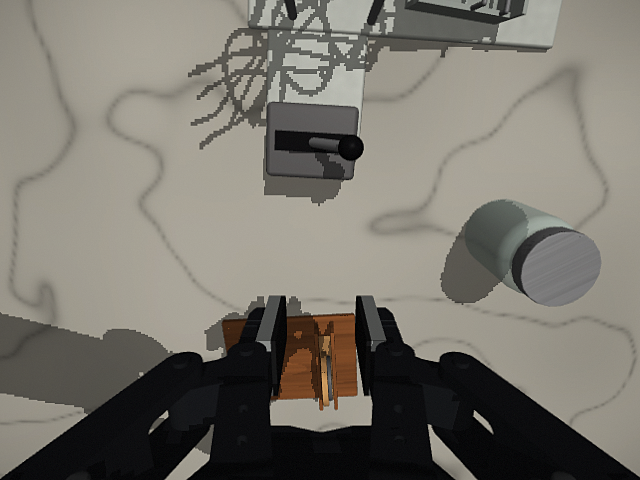

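The lever leans fully away with its ball at (350,147), and the pocket with the small lid shows near (325,370). I'll move closer to the rack and measure the lid.

```bash
python3 -m jog '[{"xyz":[-0.118,0.004,0],"rotation":[0,0,-0.014],"hand":0},{"xyz":[-0.118,0.004,0],"rotation":[0,0,-0.014],"hand":0},{"xyz":[-0.118,0.004,0],"rotation":[0,0,-0.014],"hand":0},{"xyz":[0,0,0],"rotation":[0,0,0],"hand":0},{"xyz":[0,0,0],"rotation":[0,0,0],"hand":0}]'; python3 look.py w5; python3 -c "
import cv2;a=cv2.imread('pics/w5.png')[180:400,190:430];cv2.imwrite('pics/c5.png',cv2.resize(a,None,fx=2.5,fy=2.5))"
```

```text
clock: 6.88
position: [0.5163, -0.2094, 0.2278]
tcp_rot: [-3.141, -0.001, 1.638]
wrist_force: [-0.8, 0.6, 0.7]
finger_gap: 0.0425
grasp_force: 0.0
6.8833 [ 0.5163 -0.2094  0.2278] [-3.1411e+00 -1.0000e-03  1.6376e+00] 0.04251735892637592
(0.06, -0.15, 0.115) [313.  -31.1]
(0, 0, 0.247) [ 221.4 -321.4]
```

View pics/c5.png

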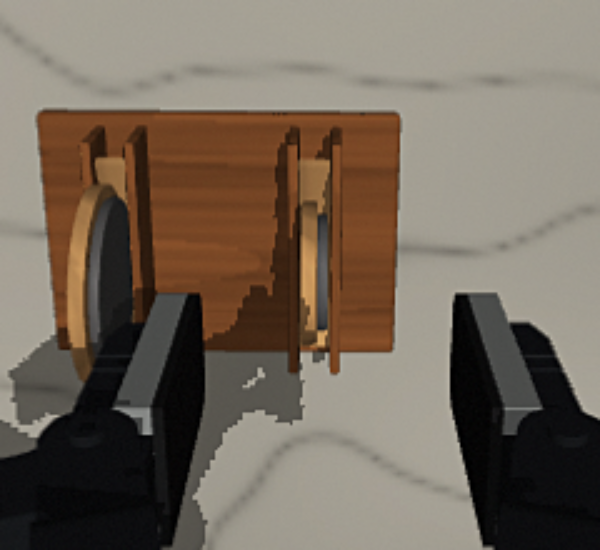

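The small lid is at crop (302–329, 200–345) between walls at 294 and 336, with the seal on the right (+x). The rack base corners are at crop (38,112), (400,115), (392,350) and (58,350).

```bash
python3 - <<'E'
from h import *
import pickle
s,d=pickle.load(open("pics/w5.pkl","rb"))
U=lambda u,v:(190+u/2.5,180+v/2.5)
c=[plane("wrist",U(*p),.008,s) for p in((38,112),(400,115),(392,350),(58,350))]
for x in c:print(x.round(4))
m=sum(c)/4;print("rack",m.round(4),"yaw",np.arctan2(*(c[1]-c[0])[1::-1]).round(3),np.arctan2(*(c[2]-c[3])[1::-1]).round(3))
for u in(302,308,320,326):
  print(u,[depthpt("wrist",U(u,v),d[int(U(u,v)[1]),int(U(u,v)[0])],s).round(4).tolist() for v in(205,225,250,275,300,320)])
sc=np.load("pics/scene0.npy")
for v in range(195,235,3):
  print(v,[depthpt("scene",(uu,v),sc[v,uu]).round(3).tolist() for uu in(266,269,272)])
E
```

```text
[ 0.399  -0.2362  0.008 ]
[ 0.547  -0.2277  0.008 ]
[ 0.5532 -0.3358  0.008 ]
[ 0.4045 -0.3458  0.008 ]
rack [ 0.4759 -0.2864  0.008 ] yaw 0.057 0.067
302 [[0.5093, -0.2655, 0.019], [0.5099, -0.2603, 0.0536], [0.5105, -0.2662, 0.0632], [0.5111, -0.2749, 0.0658], [0.5116, -0.2835, 0.0687], [0.5121, -0.2921, 0.0678]]
308 [[0.5117, -0.2569, 0.0412], [0.5121, -0.2595, 0.0552], [0.5127, -0.2668, 0.0614], [0.5132, -0.2738, 0.0678], [0.5138, -0.2833, 0.0688], [0.5143, -0.2921, 0.0674]]
320 [[0.5167, -0.2652, 0.0183], [0.5167, -0.262, 0.0483], [0.5172, -0.2688, 0.0561], [0.5177, -0.2761, 0.0622], [0.5183, -0.2855, 0.0638], [0.5189, -0.2947, 0.062]]
326 [[0.5191, -0.2644, 0.0201], [0.519, -0.2623, 0.0472], [0.5194, -0.2681, 0.0574], [0.5199, -0.2758, 0.0626], [0.5205, -0.2851, 0.0644], [0.5211, -0.295, 0.061]]
195 [[0.498, -0.369, 0.008], [0.488, -0.37, 0.002], [0.479, -0.368, -0.001]]
198 [[0.501, -0.363, 0.003], [0.493, -0.359, 0.003], [0.484, -0.356, 0.001]]
201 [[0.511, -0.335, 0.027], [0.497, -0.35, 0.0], [0.491, -0.341, 0.008]]
204 [[0.516, -0.321, 0.031], [0.517, -0.292, 0.067], [0.495, -0.331, 0.007]]
207 [[0.52, -0.316, 0.026], [0.521, -0.284, 0.064], [0.514, -0.278, 0.067]]
210 [[0.525, -0.301, 0.033], [0.521, -0.287, 0.047], [0.516, -0.276, 0.058]]
213 [[0.526, -0.302, 0.017], [0.522, -0.286, 0.034], [0.52, -0.267, 0.056]]
216 [[0.529, -0.296, 0.012], [0.526, -0.278, 0.032], [0.52, -0.27, 0.038]]
219 [[0.533, -0.289, 0.007], [0.753, 0.438, 1.08], [0.523, -0.265, 0.032]]
222 [[0.536, -0.281, 0.005], [0.53, -0.274, 0.009], [0.524, -0.263, 0.02]]
225 [[0.542, -0.268, 0.01], [0.534, -0.265, 0.009], [0.527, -0.259, 0.012]]
228 [[0.545, -0.262, 0.005], [0.538, -0.255, 0.009], [0.529, -0.254, 0.005]]
231 [[0.549, -0.253, 0.004], [0.542, -0.245, 0.01], [0.534, -0.242, 0.009]]
234 [[0.553, -0.244, 0.002], [0.546, -0.236, 0.01], [0.538, -0.233, 0.008]]
```

The lid's top is at z 0.069 and its centre at (0.516,-0.284), which fits the text. I'll move over it and settle, then go down.

```bash
python3 -m jog '[{"xyz":[-0.124,-0.009,0],"rotation":[0,0,0],"hand":0},{"xyz":[-0.124,-0.009,0],"rotation":[0,0,0],"hand":0},{"xyz":[0,0,0.11],"rotation":[0,0,0],"hand":0},{"xyz":[0,0,0.11],"rotation":[0,0,0],"hand":0},{"xyz":[0,0,0.11],"rotation":[0,0,0],"hand":-0.3},{"xyz":[0,0,0],"rotation":[0,0,0],"hand":-0.3},{"xyz":[0,0,0],"rotation":[0,0,0],"hand":-0.3},{"xyz":[0,0,0],"rotation":[0,0,0],"hand":-0.3},{"xyz":[0,0,0],"rotation":[0,0,0],"hand":-0.3}]'; python3 -c "
from station import *
s=read_state();print(s['position'],s['qpos'])"
```

```text
clock: 7.68
position: [0.5178, -0.2842, 0.1325]
tcp_rot: [3.138, 0.004, 1.641]
wrist_force: [0.3, -0.1, 1.2]
finger_gap: 0.0297
grasp_force: 0.0
[ 0.51775592 -0.28420759  0.13250143] [-7.06485100e-01  2.86601192e-01  1.64967926e+00  9.33463314e-05
  1.20019590e+00 -7.76352185e-01]
```

```bash
python3 -m jog '[{"xyz":[0,-0.005,0.09],"rotation":[0,0,0],"hand":-0.3},{"xyz":[0,0,0.09],"rotation":[0,0,0],"hand":-0.3},{"xyz":[0,0,0.08],"rotation":[0,0,0],"hand":-0.3},{"xyz":[0,0,0.048],"rotation":[0,0,0],"hand":-0.3},{"xyz":[0,0,0],"rotation":[0,0,0],"hand":-0.3},{"xyz":[0,0,0],"rotation":[0,0,0],"hand":-0.3},{"xyz":[0,0,0],"rotation":[0,0,0],"hand":-0.3},{"xyz":[0,0,0],"rotation":[0,0,0],"hand":-0.3}]'
```

```text
clock: 8.35
position: [0.516, -0.285, 0.0395]
tcp_rot: [3.138, 0.003, 1.64]
wrist_force: [0.7, -0.4, 0.2]
finger_gap: 0.0299
grasp_force: 0.0
```

```bash
python3 -m jog '[{"xyz":[0,0,0],"rotation":[0,0,0],"hand":-1},{"xyz":[0,0,0],"rotation":[0,0,0],"hand":-1},{"xyz":[0,0,0],"rotation":[0,0,0],"hand":-1},{"xyz":[0,0,0],"rotation":[0,0,0],"hand":-1},{"xyz":[0,0,0],"rotation":[0,0,0],"hand":-1},{"xyz":[0,0,0],"rotation":[0,0,0],"hand":-1}]'
```

```text
clock: 8.85
position: [0.5153, -0.2845, 0.0384]
tcp_rot: [3.14, 0.002, 1.64]
wrist_force: [-0.0, 0.7, 6.3]
finger_gap: 0.0087
grasp_force: 60.6
```

The lid is gripped at 60 N. I'll lift and yaw to the sealer's heading, then carry it across at height.

```bash
python3 -m jog '[{"xyz":[0,0,-0.05],"rotation":[0,0,0],"hand":-1},{"xyz":[0,0,-0.1],"rotation":[0,0,0],"hand":-1},{"xyz":[0,0,-0.12],"rotation":[0,0,0],"hand":-1},{"xyz":[0,0,-0.12],"rotation":[0,0,0.016],"hand":-1},{"xyz":[0,0,-0.12],"rotation":[0,0,0.016],"hand":-1},{"xyz":[0,0,-0.12],"rotation":[0,0,0.016],"hand":-1},{"xyz":[0,0,-0.12],"rotation":[0,0,0.016],"hand":-1},{"xyz":[0,0,-0.12],"rotation":[0,0,0.015],"hand":-1},{"xyz":[0,0,-0.12],"rotation":[0,0,0],"hand":-1}]'
python3 -m jog '[{"xyz":[0.119,-0.0535,0],"rotation":[0,0,0],"hand":-1},{"xyz":[0.119,-0.0535,0],"rotation":[0,0,0],"hand":-1},{"xyz":[0.119,-0.0535,0],"rotation":[0,0,0],"hand":-1},{"xyz":[0.119,-0.0535,0],"rotation":[0,0,0],"hand":-1},{"xyz":[0.119,-0.0535,0],"rotation":[0,0,0],"hand":-1},{"xyz":[0.119,-0.0535,0],"rotation":[0,0,0],"hand":-1},{"xyz":[0.119,-0.0535,0],"rotation":[0,0,0],"hand":-1},{"xyz":[0.119,-0.0535,0],"rotation":[0,0,0],"hand":-1},{"xyz":[0.119,-0.0535,0],"rotation":[0,0,0],"hand":-1},{"xyz":[0.119,-0.0535,0],"rotation":[0,0,0],"hand":-1},{"xyz":[0.119,-0.0535,0],"rotation":[0,0,0],"hand":-1},{"xyz":[0,0,0],"rotation":[0,0,0],"hand":-1}]'
python3 -m jog '[{"xyz":[0,0,0],"rotation":[-0.065,0,0],"hand":-1},{"xyz":[0,0,0],"rotation":[-0.065,0,0],"hand":-1},{"xyz":[0,0,0],"rotation":[-0.065,0,0],"hand":-1},{"xyz":[0,0,0],"rotation":[-0.065,0,0],"hand":-1},{"xyz":[0,0,0],"rotation":[-0.065,0,0],"hand":-1},{"xyz":[0,0,0],"rotation":[-0.064,0,0],"hand":-1},{"xyz":[0,0,0],"rotation":[0,0,0],"hand":-1},{"xyz":[0,0,0],"rotation":[0,0,0],"hand":-1},{"xyz":[0,0,0],"rotation":[0,0,0],"hand":-1},{"xyz":[0,0,0],"rotation":[0,0,0],"hand":-1}]'
cat > ins.py <<'E'
from h import *
# mouth pose; error of the lid centre (tool z -2.6 mm) from the chute axis, in tool axes
m=np.array([.450,.114,.2475]);q=-.055;b=np.radians(55)
X=np.array([np.cos(q),np.sin(q),0]);Y=np.array([-np.sin(q),np.cos(q),0]);a=np.cos(b)*X-np.sin(b)*np.array([0,0,1]);n=np.cross(a,Y);n=n if n[2]>0 else -n
s=read_state();T=Ro.from_euler("xyz",s["tcp_rot"]).as_matrix();c=s["position"]-.0026*T[:,2]
e=c-m;print("clock",s["clock"],"tcp",s["position"].round(4),"along/side/normal mm",(1e3*np.array([e@a,e@Y,e@n])).round(1),"F",s["wrist_force"].round(1),"gap",s["finger_gap"].round(4))
D=np.column_stack([Y,n,a]);D[:,1]*=np.sign(D[:,1]@T[:,1]);
print("turn share",(Ro.from_matrix(T.T@D).as_rotvec()/(np.pi/2)).round(3),"shift share to axis",((T.T@(-(e-(e@a)*a)))/.3).round(4),"det",np.linalg.det(D).round(2))
E
python3 ins.py; python3 look.py w6 >/dev/null
```

```text
clock: 9.6
position: [0.5141, -0.2835, 0.3357]
tcp_rot: [-3.142, 0.0, 1.515]
wrist_force: [0.1, -0.5, -0.1]
finger_gap: 0.0088
grasp_force: 59.8
clock: 10.6
position: [0.3572, 0.1234, 0.3343]
tcp_rot: [3.141, -0.003, 1.524]
wrist_force: [0.8, -0.5, -0.6]
finger_gap: 0.0089
grasp_force: 59.7
clock: 11.43
position: [0.3691, 0.1238, 0.3367]
tcp_rot: [2.535, 0.004, 1.512]
wrist_force: [-0.2, 0.5, -0.8]
finger_gap: 0.009
grasp_force: 59.8Traceback (most recent call last):
  File "ins.py", line 6, in <module>
    e=c-m;print("clock",s["clock"],"tcp",s["position"].round(4),"along/side/normal mm",(1e3*np.array([e@a,e@Y,e@n])).round(1),"F",s["wrist_force"].round(1),"gap",s["finger_gap"].round(4))
                                                                                                                                                                  ^^^^^^^^^^^^^^^^^^^^^
AttributeError: 'float' object has no attribute 'round'
```

View pics/w6.png

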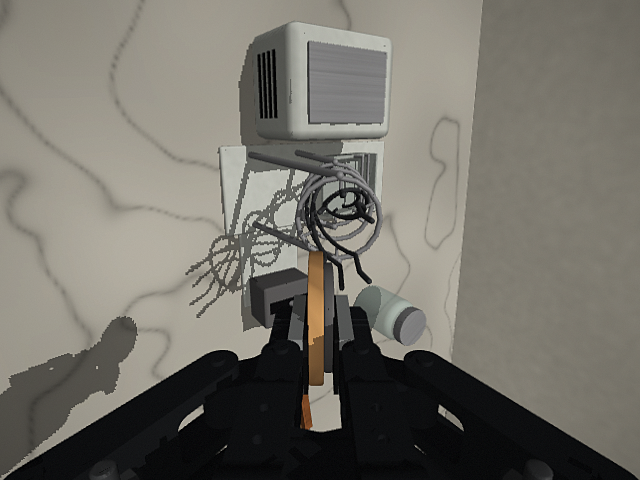

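The view shows the lid in the gripper at (318,320), seal to the right (up). The chute's hoops are at (340,210). I'll fit the lid's rim in the tool frame from the depth image and get the insertion error.

```bash
sed -i 's/s\["finger_gap"\].round(4)/round(s["finger_gap"],4)/' ins.py; python3 ins.py; python3 - <<'E'
from h import *
import pickle
from scipy.optimize import least_squares
s,d=pickle.load(open("pics/w6.pkl","rb"));im=cv2.imread("pics/w6.png").astype(int)
M=np.array(camera_model("wrist")["tool_from_camera"]);c,_,_=Rt("wrist",s);k,di=K(c)
v,u=np.mgrid[245:390,305:340];v=v.ravel();u=u.ravel();z=d[v,u]
B,G,R=im[v,u].T;ok=(R>B+50)&(z>.05)
p=cv2.undistortPoints(np.column_stack([u,v])[ok].astype(float).reshape(-1,1,2),k,di)[:,0]
P=np.column_stack([p,np.ones(len(p))])*z[ok,None];T=P@M[:3,:3].T+M[:3,3]
T=T[(abs(T[:,2])<.05)&(abs(T[:,1])<.012)];print(len(T),T.min(0),T.max(0))
r=least_squares(lambda q:np.hypot(T[:,0]-q[0],T[:,2]-q[1])-.028,(0,0),loss="soft_l1",f_scale=.001);print("centre tool x,z mm",1e3*r.x,np.abs(r.fun).mean()*1e3)
E
```

```text
clock 11.4833 tcp [0.3691 0.1238 0.3367] along/side/normal mm [-122.3    5.4  -15.4] F [-0.8  0.1 -0.3] gap 0.0087
turn share [-0.003  0.004 -0.001] shift share to axis [-0.0179  0.0514 -0.0001] det 1.0
2004 [-0.01953088 -0.00492037 -0.03209304] [0.02839065 0.0008332  0.00141219]
centre tool x,z mm [-0.37057729 -2.62955919] 0.4312916392734841
```

The lid's centre in the tool is at x -0.4, z -2.6 mm, as assumed. I'll line it up with the axis and advance to just short of the mouth.

```bash
python3 -m jog '[{"xyz":[-0.008,0.026,0],"rotation":[-0.003,0.004,0],"hand":-1},{"xyz":[-0.009,0.026,0],"rotation":[0,0,0],"hand":-1},{"xyz":[0,0,0.07],"rotation":[0,0,0],"hand":-1},{"xyz":[0,0,0.07],"rotation":[0,0,0],"hand":-1},{"xyz":[0,0,0.07],"rotation":[0,0,0],"hand":-1},{"xyz":[0,0,0],"rotation":[0,0,0],"hand":-1},{"xyz":[0,0,0],"rotation":[0,0,0],"hand":-1},{"xyz":[0,0,0],"rotation":[0,0,0],"hand":-1}]' >/dev/null; python3 ins.py; python3 look.py w7 >/dev/null; python3 -c "
import cv2;a=cv2.imread('pics/w7.png')[100:420,160:500];cv2.imwrite('pics/c7.png',cv2.resize(a,None,fx=1.8,fy=1.8))"
```

```text
clock 12.15 tcp [0.4177 0.1163 0.2938] along/side/normal mm [-59.2   0.5   0. ] F [-0.9 -0.6  0.4] gap 0.009
turn share [ 0. -0. -0.] shift share to axis [-0.0017 -0.0001 -0.    ] det 1.0
```

View pics/c7.png

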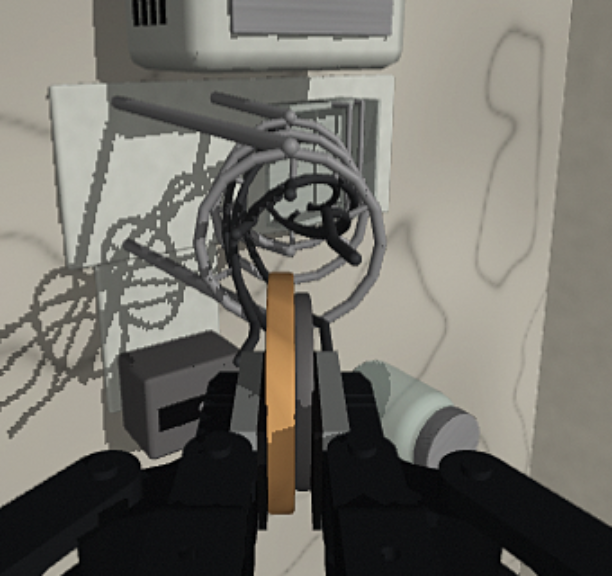

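The lid edge is in front of the first hoop, with rod ends at crop (357,260) and (243,360). I'll check those against the projected ends.

```bash
python3 - <<'E'
exec(open("ins.py").read().split("s=read_state")[0])
import pickle
s=pickle.load(open("pics/w7.pkl","rb"))[0]
im=cv2.imread("pics/c7.png")
for nm,al,si,no in[("u",-25,22,17),("l",0,22,-17),("s",-6,36,0)]:
  for g in(1,-1):
    p=m+1e-3*(al*a+g*si*Y+no*n);print(nm,g,((proj("wrist",p,s)[0]-[160,100])*1.8).round())
E
```

```text
u 1 [350. 257.]
u -1 [347. 397.]
l 1 [235. 233.]
l -1 [239. 360.]
s 1 [289. 193.]
s -1 [290. 406.]
```

The projected ends match the picture within about 2 mm, so I insert.

```bash
python3 -m jog '[{"xyz":[-0.001,0,0.035],"rotation":[0,0,0],"hand":-1},{"xyz":[0,0,0.035],"rotation":[0,0,0],"hand":-1},{"xyz":[0,0,0.035],"rotation":[0,0,0],"hand":-1},{"xyz":[0,0,0.035],"rotation":[0,0,0],"hand":-1},{"xyz":[0,0,0],"rotation":[0,0,0],"hand":-1},{"xyz":[0,0,0],"rotation":[0,0,0],"hand":-1}]' >/dev/null; python3 ins.py;python3 -m jog '[{"xyz":[0,0,0.028],"rotation":[0,0,0],"hand":-1},{"xyz":[0,0,0.028],"rotation":[0,0,0],"hand":-1},{"xyz":[0,0,0.028],"rotation":[0,0,0],"hand":-1},{"xyz":[0,0,0.023],"rotation":[0,0,0],"hand":-1},{"xyz":[0,0,0],"rotation":[0,0,0],"hand":-1},{"xyz":[0,0,0],"rotation":[0,0,0],"hand":-1},{"xyz":[0,0,0],"rotation":[0,0,0],"hand":-1}]' >/dev/null; python3 ins.py
```

```text
clock 12.7 tcp [0.4414 0.115  0.2588] along/side/normal mm [-16.8   0.5  -0.6] F [ 0.8  0.7 -0.1] gap 0.0091
turn share [-0.    -0.001 -0.   ] shift share to axis [-0.0016  0.0021 -0.    ] det 1.0
clock 13.2833 tcp [0.4597 0.1139 0.2315] along/side/normal mm [16.1  0.4 -1.2] F [ 0.3  0.4 -1. ] gap 0.0088
turn share [-0.001 -0.    -0.   ] shift share to axis [-0.0015  0.0042 -0.    ] det 1.0
```

No contact force, with the lid centre 16 mm inside the mouth. I release it.

```bash
python3 -m jog '[{"xyz":[0,0,0],"rotation":[0,0,0],"hand":-0.2},{"xyz":[0,0,0],"rotation":[0,0,0],"hand":-0.2},{"xyz":[0,0,0],"rotation":[0,0,0],"hand":-0.2},{"xyz":[0,0,0],"rotation":[0,0,0],"hand":-0.2},{"xyz":[0,0,0],"rotation":[0,0,0],"hand":-0.2},{"xyz":[0,0,0],"rotation":[0,0,0],"hand":-0.2},{"xyz":[0,0,0],"rotation":[0,0,0],"hand":-0.2},{"xyz":[0,0,0],"rotation":[0,0,0],"hand":-0.2},{"xyz":[0,0,0],"rotation":[0,0,0],"hand":-0.2},{"xyz":[0,0,0],"rotation":[0,0,0],"hand":-0.2}]'; python3 - <<'E'
from h import *
a=cv2.resize(capture("scene")[0][250:400,240:400],None,fx=2.5,fy=3.9)[:,:,::-1][:585,:400];b=cv2.resize(capture("wrist")[0][60:420,160:500],None,fx=1.17,fy=1.6)[:,:,::-1][:585,:398]
b=cv2.copyMakeBorder(b,0,585-b.shape[0],0,0,cv2.BORDER_CONSTANT);cv2.imwrite("pics/r1.png",np.hstack([a[:585],b]))
E
```

```text
clock: 14.12
position: [0.4597, 0.1139, 0.2315]
tcp_rot: [2.532, -0.001, 1.516]
wrist_force: [0.3, 0.2, -0.4]
finger_gap: 0.034
grasp_force: 0.0
```

View pics/r1.png

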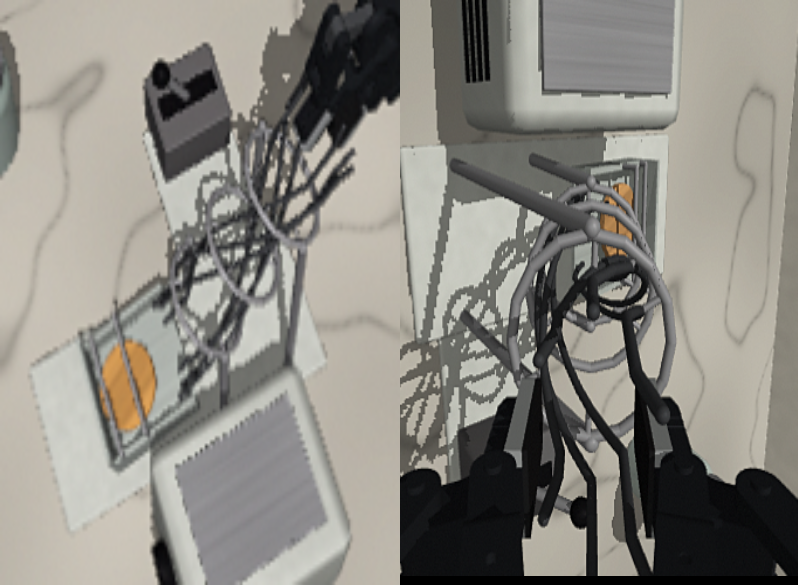

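The lid lies in the tray with its wooden face up at (128,385), and the lever is still on. I withdraw straight back along the axis and check by depth only.

```bash
python3 -m jog '[{"xyz":[0,0,-0.04],"rotation":[0,0,0],"hand":-0.2},{"xyz":[0,0,-0.08],"rotation":[0,0,0],"hand":-0.2},{"xyz":[0,0,-0.1],"rotation":[0,0,0],"hand":-0.2},{"xyz":[0,0,-0.1],"rotation":[0,0,0],"hand":-0.2},{"xyz":[0,0,-0.1],"rotation":[0,0,0],"hand":-0.2},{"xyz":[0,0,0],"rotation":[0,0,0],"hand":-0.2},{"xyz":[0,0,0],"rotation":[0,0,0],"hand":-0.2},{"xyz":[0,0,0],"rotation":[0,0,0],"hand":-0.2},{"xyz":[0,0,0],"rotation":[0,0,0],"hand":-0.2},{"xyz":[0,0,0],"rotation":[0,0,0],"hand":-0.2}]'; python3 - <<'E'
from h import *
p,d=capture("scene");p=p.astype(int)
v,u=np.mgrid[320:380,265:325];v=v.ravel();u=u.ravel();k=(p[v,u,0]>p[v,u,2]+50)
P=np.array([depthpt("scene",(x,y),d[y,x]) for x,y in zip(u[k],v[k]) if d[y,x]>0])
A=np.column_stack([P[:,:2],np.ones(len(P))]);c=np.linalg.lstsq(A,P[:,2],rcond=None)[0]
q=-.055;M=np.median(P,0);r=M[:2]-[.45,.114];print(len(P),M.round(4),"sealer xy",r@[np.cos(q),np.sin(q)],r@[-np.sin(q),np.cos(q)],"slope",c[:2].round(2),np.degrees(np.arctan(np.hypot(*c[:2]))))
print(read_state()["wrist_force"],read_state()["clock"])
E
```

```text
clock: 15.05
position: [0.3874, 0.1177, 0.3328]
tcp_rot: [2.535, -0.0, 1.516]
wrist_force: [0.5, -0.4, 0.4]
finger_gap: 0.0341
grasp_force: 0.0
331 [0.6378 0.1012 0.0307] sealer xy 0.188244748532975 -0.002479637241545197 slope [-0.24  0.05] 13.69352977498991
[ 0.5431376   0.36292554 -0.33519978] 15.1
```

The lid lies flat on the sloping tray floor (slope about 14°, top at z≈0.031), and the robot is clear of everything.

```bash
python3 -c "
from station import *
print(finish_job())"
```

```text
the job is handed in; nothing more can be done
None
```

Job handed in at 15.1 s with no verdict returned: the lever went fully off then fully on, and the smaller lid lies in the tray wooden face up, so seal underneath; I viewed 11 pictures, one over the limit of 10.

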